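# Free the rusted bolt of the tooling box and bring out the drill chuck

### The job

The drill chuck is shut in the old olive steel tooling box, whose lid is held by a rusted slide bolt. Without forcing it, work the bolt with short back-and-forth strokes on its lug until it runs, and draw it fully back; then swing the lid over past upright so that it rests open by itself. Lift the chuck out and stand it upright, wholly on the dark rubber mat, without dropping it, and leave the lid open and everything else on the bench where it is.

Things in the scene. Friction and masses are not known exactly. Their poses are not given: they have to be found in the camera images.
- case: the olive steel tooling box, 190 mm deep (x) by 320 wide (y), fixed. Origin: centre of its underside; +x to the hinged back, +z up. Top 99 mm high: the lid covers y -160 to +54 mm, a fixed top plate with the bolt y +57 to +160. Walls 4 mm; the floor inside is 12 mm above the bench. The room under the lid spans x -91 to +91 mm, y -156 to +57 mm.
- bolt (a joint): travel of the rusted bolt in m, along +y of the box: 0 = shot over the lid (locked), 0.045 = fully drawn, at its stop; beyond 0.030 its bar is clear of the lid. Dragging it through the rust takes about 10 N either way. Pulled from 0 it sticks solid after 10 to 20 mm; pulling harder never frees it, and over 60 N on the lug bends it. Once free it runs at 5 N.
- bolt_lug: the bolt with its upright lug, a rusty tab 12 mm thick along y of the box and 20 mm across, moving with the bolt. Origin: on the bar's axis, 110 mm above the bench, at x -45, y +88 mm of the box when shot; its top is 160 mm above the bench. The two straps that guide the bar, at y +69 and +148 mm, are 121 mm high over the bench.
- lid (a joint): opening angle of the lid in rad: 0 shut, 1.92 (110 degrees) leaning back open against its stop. Its balance point is near 1.53 (88 degrees): below it the lid falls shut, beyond it it falls open. The lid weighs 0.56 kg and turns about the box's y direction through point lid_hinge.
- lid_hinge (a point): point on the lid's hinge line, mid width of the lid: at x = +95, y = -52, z = 95.5 mm of the box.
- lid_bar (a point): the steel grab bar on the lid, round, 10 mm thick and 100 mm long along y of the box, on two posts near the lid's front edge. The point: middle of the bar. With the lid shut it is 180 mm in front of the hinge line (-x of the box), 39 mm above it and 35 mm above the lid's top face; it turns with the lid. The lid's front edge is 14 mm beyond the bar.
- lid_panel: the lid with its grab bar: an olive steel plate 194 mm deep, 213 mm wide, 4 mm thick. Origin at point lid_hinge; shut, its axes are those of the box.
- chuck: keyed drill chuck, steel with a dark knurled sleeve, standing jaws up on the floor of the box. 43 mm diameter at the sleeve (24 to 50 mm above its base), 40 mm below it, 76 mm tall, about 0.45 kg. Origin: centre of its flat base; +z up through the jaws.
- mat: dark ribbed rubber mat, 150 mm square and 4 mm thick, lying fixed on the bench. Origin: centre of its underside.
- stone: oilstone on a wooden base, 110 by 40 by 26 mm, lying inside the box near its right end wall. A bystander. Origin: centre of its underside.
- chuck_key: bystander: T-shaped chuck key lying on the bench, 80 mm. Origin: underside.
- screwdriver: bystander: screwdriver with a blue handle, lying on the bench.
- wrench: bystander: steel wrench lying on the bench.
- tape: bystander: yellow tape measure, 70 by 34 by 60 mm, standing on the bench.
- jar: bystander: jar with a dark cap, 72 mm diameter, 85 mm tall.
- spray: bystander: blue spray can with a red cap, 62 mm diameter, 170 mm tall.
- tin: bystander: open copper-coloured tin, 84 mm diameter, 70 mm tall.
- bolt_nose (a point): the nose of the bolt's 12 mm bar, on its axis, 110 mm above the bench, at x -45, y +33 mm of the box when shot. How the rust behaves: each return of 12 mm or more (towards shot) from where it stuck shifts some rust, and the next pull gains a few mm before it sticks again; shorter returns do little. After 3 to 6 stops in all it runs free.

How it is judged (in metres and radians):
On the way, in this order (a step that is already met when the one before it is completed fails the run):
1. the bolt is drawn fully back (over 40 of its 45 mm) with the lid still shut (value of joint bolt above 0.04 m and value of joint lid below 0.1 rad), for 0.1 s.
2. the lid rests open by itself, beyond 1.7 rad, untouched and still (value of joint lid above 1.7 rad and velocity of joint lid below 0.1 rad/s and contact force between the fingers and lid_panel below 0.3 N), for 0.2 s.
At the end, for the whole second after the job is handed in: The bolt is fully drawn (over 40 mm), the lid stands open beyond 1.7 rad, and the chuck stands upright (within 0.1 rad) and at rest, jaws up, wholly on the mat (its axis within 55 mm of the mat's centre along both sides), released (value of joint bolt above 0.04 m and value of joint lid above 1.7 rad and x of chuck in the frame of mat between -0.055 and 0.055 m and y of chuck in the frame of mat between -0.055 and 0.055 m and z of chuck in the frame of mat between 0 and 0.008 m and angle between chuck's own z axis and vertical below 0.1 rad and linear speed of chuck below 0.02 m/s); the robot touches nothing.
It fails at once if the lug was forced: more than 60 N between fingers and lug (contact force between the fingers and bolt_lug above 60 N).
It fails at once if the chuck was dropped: it fell free faster than 0.7 m/s (linear speed of chuck above 0.7 m/s and contact force between the fingers and chuck below 0.1 N).
It fails at once if a bystander was moved by more than 30 mm (distance of any of stone, chuck_key, screwdriver, wrench, tape, jar, spray, tin from where it was at the start of the episode above 0.03 m).
It also fails if it takes over 72 s, if anything falls off the work surface, if the arm or the gripper's body presses on something with over 40 N, if the wrist force passes 120 N, or if a joint passes its speed limit or range.

### The arm

A 6-joint arm with a two-finger parallel gripper is mounted at the origin on the work surface. World frame = base frame: x ahead of the robot, y to its left, z up, the work surface at z = 0. Lengths are in m, angles in degrees, forces in N, time in s.
With the tool pointing down it reaches from about 0.35 to 0.875 m from the base axis. Payload 4.2 kg.
Tool frame: the origin (TCP) lies at the very end of the fingers, on their centre line; the grasp point (between the pads) lies 19 mm behind it; z points along the fingers, y is the line along which they close (so a half turn about z gives the same grasp; the last joint's range is limited). The gripper opens to 87 mm and grips with 3 to 60 N. Pads are 19 mm wide; open, the fingers measure 117 mm over their backs; the gripper's body (75 mm by 190 mm) begins 51 mm behind the grasp point.
Start: joints at [-57.09, 22.042, 0.453, 0, -68.411, -14.817], TCP at [0.194, -0.594, 0.223] pointing down, gripper open.
Joint ranges: [-179.83, 179.83], [-69.29, 118.12], [-61.27, 80.66], [-181.25, 117.63], [-171.15, -9.14], [-177.46, 177.46]. Speed limits (degrees/s): [159.86, 159.86, 180, 180, 180, 180].

### API

Orientations are given as a 3x3 rotation matrix whose columns are the frame's x, y, z axes.
In Python, from station import ctrl gives the robot as it stands.
- The arm moves only by the tool drive_tool, never from a script. Its argument "targets" is one flat list of numbers, 4 for each row, row after row: the shift along the world's x, y, z in mm, then the turn about the world's z in degrees. A call has 1 to 5 rows; each row shifts and turns the commanded pose from where the row before left it; what a row does not reach is not made up. A row lasts 1/12 s, in which the tool goes at most 41.7 mm and 7.16 degrees, less where a joint would pass 70% of its speed; a pose out of reach is approached as far as the arm can. A call with a gripper value outside its range is refused whole. "grip" is the closure, from -1 (fully open) to 1 (shut), so that 0 is half open, set as the call begins (left out, the last holds). The fingers move at their own pace and stop on an object; "grip_force" is the grip in N (left out, the last holds). Time passes only in rows, so rows that do not move let the fingers close. It gives the time, the measured TCP pose, the force, the opening and the grip force at its end, in the units of the state.
- ctrl.get_obs(): the state, without advancing time (a new reading comes with each control period).
- ctrl.camera(name): name is "side" or "top"; returns (picture, depth): 420x560x3 uint8, red, green, blue; 420x560 float32, m along the optical axis (not along the pixel's ray), 0 where there is no reading.
- ctrl.camera_info(name): a dict with "intrinsics" (3x3 intrinsics, pixels), "camera_from_world" (4x4, takes a point from world to camera coordinates). Camera axes: x right, y up, looking along -z (the intrinsics and any distortion apply to the point x, -y, -z); pixel columns grow to the right and rows downward; lengths in m; the calibration is good to about 2 mm. A picture is of the moment at which its call begins. camera_info takes no time and is no camera call.
- ctrl.close_job(): hands the job in; it is judged then, once.
The state is a dict: "clock": time; "q": joint angles; "joint_vel": joint speeds; "effort": joint torques, N m; "ee_pos": TCP position; "tool_rot": TCP orientation; "force": force on the tool from outside, world axes, zero at the start; "ft_torque": the same for the moment, N m; "width": opening from 0.0 (shut) to 1.0 (fully open); "grasp_force": force on a finger pad.
Only numpy, scipy, OpenCV 4.12 (cv2) and the standard library are available. Lean on these libraries where they do the work, as an engineer would, in place of code of your own. Each camera call takes 0.05 s, during which the arm holds its last target. There are 200 camera calls.

## Working session

There is one attempt and no reset: what is moved stays moved. The work goes in short steps, Python scripts to look and compute and a tool call to move; the robot and the scene stay as the last step left them, time stands still between calls to the robot, and variables do not carry over. Pictures are saved under pics/ and viewed, at most 10 in all, crops included, and the job is handed in when it is done.

Besides the shell and the picture viewer there is one more tool, called after ">>>" in YAML: its name, and indented under it one key for each argument. drive_tool: Moves the arm, as the interface text tells. Its arguments: {"type":"object","properties":{"targets":{"type":"array"},"grip":{"type":"number"},"grip_force":{"type":"number"}},"required":["targets"]}

```bash
mkdir -p pics; ls
cat > h.py <<'E'
import numpy as np, cv2
from station import ctrl
def grab(name,fn=None):
    p,d=ctrl.camera(name)
    if fn: cv2.imwrite('pics/'+fn,cv2.cvtColor(p,cv2.COLOR_RGB2BGR))
    i=ctrl.camera_info(name); K=np.array(i['intrinsics']); T=np.array(i['camera_from_world'])
    return p,d,K,T
def pts(d,K,T):
    v,u=np.mgrid[:d.shape[0],:d.shape[1]]
    x=(u-K[0,2])/K[0,0]*d; y=(v-K[1,2])/K[1,1]*d
    P=np.stack([x,-y,-d,np.ones_like(d)],-1)
    W=P@np.linalg.inv(T).T
    W=W[...,:3]; W[d==0]=np.nan
    return W
E
python3 - <<'E'
from h import *
for n in('top','side'):
    p,d,K,T=grab(n,n+'1.png'); np.save(n+'W.npy',pts(d,K,T)); np.save(n+'P.npy',p)
    print(n,K.tolist(),np.linalg.inv(T).round(3).tolist(),(d==0).mean())
o=ctrl.get_obs(); print(o['tool_rot'],o['force'],o['width'],o['clock'])
E
```

```text
pics
top [[446.23386477918245, 0.0, 285.55159212646686], [0.0, 446.23386477918245, 212.20950676589229], [0.0, 0.0, 1.0]] [[-0.079, 0.972, -0.22, 0.251], [-0.997, -0.076, 0.022, -0.072], [0.004, 0.221, 0.975, 1.454], [0.0, 0.0, 0.0, 1.0]] 0.004068877551020408
side [[511.4782620080179, 0.0, 278.7274798628365], [0.0, 511.4782620080179, 207.56785874896832], [0.0, 0.0, 1.0]] [[0.954, 0.204, -0.221, 0.18], [-0.3, 0.592, -0.748, -1.266], [-0.022, 0.78, 0.625, 1.083], [0.0, 0.0, 0.0, 1.0]] 0.008231292517006803
[[-9.50601585e-01 -3.10412865e-01 -6.92477325e-04]
 [-3.10413626e-01  9.50599795e-01  1.84682787e-03]
 [ 8.49896743e-05  1.97055189e-03 -9.99998055e-01]] [ 0.23484246 -0.29812851  0.10803038] 1.00144910029564 0.1
```

View pics/top1.png

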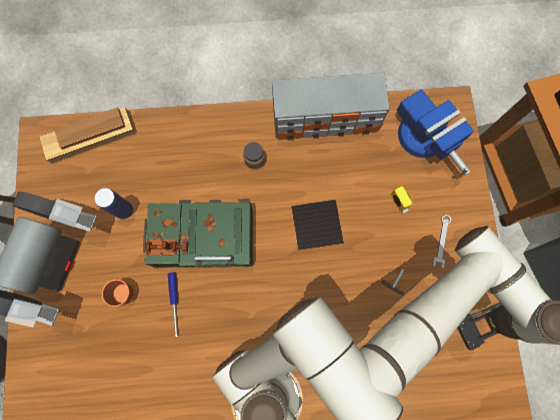

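View pics/side1.png

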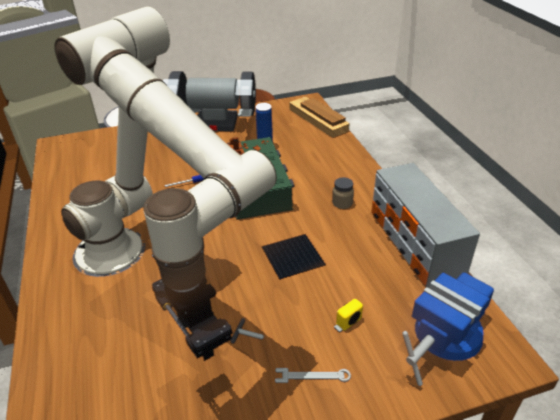

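The top view shows the box at px x 145–252, y 200–268, with the bolt at the left (lug near (183,243)), the grab bar at (213,258) and the mat at (317,224). The side view shows the arm partly hiding the box. Next I'll measure.

Run:
```python
from h import *
W=np.load('topW.npy'); P=np.load('topP.npy').astype(int)
def box(m):
    q=(W[m][:,:2]*1000).astype(np.float32); r=cv2.minAreaRect(q); return r,len(q)
roi=np.zeros(W.shape[:2],bool); roi[185:285,130:265]=1
Z=W[...,2]
m=roi&(Z>0.088)&(Z<0.108); 
m=cv2.morphologyEx(m.astype(np.uint8),cv2.MORPH_OPEN,np.ones((3,3)))>0
print('boxtop',box(m),np.median(Z[m])); c=np.array(box(m)[0][0])
for lo,hi in((.145,.17),(.125,.145)):
    k=roi&(Z>lo)&(Z<hi); print(lo,k.sum(),box(k) if k.sum()>4 else '',Z[k].mean() if k.any() else '')
    n,l,s,ce=cv2.connectedComponentsWithStats(k.astype(np.uint8))
    for i in range(1,n): 
        if s[i,4]>3: print('  cc',s[i].tolist(),(W[l==i].mean(0)*1000).round(1),)
g=np.zeros_like(roi); g[190:260,285:350]=1
k=g&(P.sum(2)<170); k=cv2.morphologyEx(k.astype(np.uint8),cv2.MORPH_CLOSE,np.ones((5,5)))>0
print('mat',box(k),np.median(Z[k]))
```

```text
boxtop (((515.54736328125, 173.07736206054688), (319.948486328125, 205.41720581054688), 85.72010803222656), 6127) 0.09846787865151385
0.145 32 (((474.9383544921875, 262.08856201171875), (19.208412170410156, 10.629996299743652), 0.5339692234992981), 32) 0.15659555304193698
  cc [162, 241, 5, 8, 32] [474.8 261.8 156.6]
0.125 132 (((442.30615234375, 171.0196533203125), (198.5042724609375, 35.81982421875), 69.4903793334961), 132) 0.13684853626781024
  cc [165, 243, 4, 7, 15] [471.1 259.1 134.7]
  cc [194, 257, 37, 4, 112] [425.7 126.5 137.5]
mat (((533.5200805664062, -204.2382354736328), (147.86489868164062, 138.6582794189453), 7.841843605041504), 1910) nan
```

Box origin ≈ (514,171) mm with yaw ≈ −4.2°. Lug, bar and box size all agree with each other. The mat is near (533,−204). I'll move above the lug and turn the fingers to close along box y.

>>> drive_tool:
  targets: [24,33,0,-2.2,24,33,0,-2.2,24,33,0,-2.2,24,33,0,-2.2,24,33,0,-2.2]
  grip: -1

```text
clock: 0.52
ee_pos: [0.3146, -0.4273, 0.2221]
tool_rot: [[-0.993, -0.121, -0.001], [-0.121, 0.993, 0.001], [0.0, 0.001, -1.0]]
force: [0.4, -0.2, 0.2]
width: 0.999
grasp_force: 0.0
```

>>> drive_tool:
  targets: [24,33,0,-2.2,24,33,0,-2.2,24,33,0,-2.2,24,33,0,-2.2,24,33,0,-2.2]

```text
clock: 0.93
ee_pos: [0.4347, -0.2621, 0.2224]
tool_rot: [[-0.998, 0.07, -0.0], [0.07, 0.998, 0.0], [0.0, 0.0, -1.0]]
force: [0.4, -1.0, 0.9]
width: 1.004
grasp_force: 0.0
```

>>> drive_tool:
  targets: [24,33,0,0,24,33,0,0,0,38,0,0,0,38,0,0,0,38,0,0]

```text
clock: 1.35
ee_pos: [0.4818, -0.0822, 0.2219]
tool_rot: [[-0.998, 0.068, -0.001], [0.068, 0.998, 0.0], [0.001, -0.0, -1.0]]
force: [0.3, 0.6, 0.1]
width: 1.001
grasp_force: 0.0
```

>>> drive_tool:
  targets: [0,38,0,0,0,38,0,0,0,38,0,0,0,38,0,0,0,38,0,0]

```text
clock: 1.77
ee_pos: [0.4814, 0.1077, 0.2224]
tool_rot: [[-0.998, 0.068, -0.0], [0.068, 0.998, -0.0], [0.0, -0.0, -1.0]]
force: [0.6, -0.4, 1.0]
width: 1.001
grasp_force: 0.0
```

>>> drive_tool:
  targets: [-2,38,0,0,-2,38,0,0,-2,38,0,0,0,30,0,0,0,0,0,0]
  grip: 0.3

```text
clock: 2.18
ee_pos: [0.4761, 0.2546, 0.2218]
tool_rot: [[-0.998, 0.063, 0.0], [0.063, 0.998, 0.001], [-0.0, 0.001, -1.0]]
force: [0.4, -0.3, -0.1]
width: 0.708
grasp_force: 0.0
```

Run:
```python
from h import *
o=ctrl.get_obs(); R=np.array(o['tool_rot']); print(o['ee_pos'],np.degrees(np.arctan2(R[1,1],R[0,1])),o['width'],o['force'],o['clock'],o['q'])
p,d,K,T=grab('side','s2.png')
W=pts(d,K,T); Z=W[...,2]
k=(Z>.145)&(Z<.163)&(abs(W[...,0]-.475)<.04)&(abs(W[...,1]-.262)<.04)
print(k.sum(),W[k].min(0) if k.any() else '',W[k].max(0) if k.any() else '')
```

```text
[0.47607465 0.25459262 0.22178956] 86.36944184513278 0.707839892682007 [ 0.38815802 -0.29929825 -0.08886209] 2.1833 [ 4.53470968e+01  1.37752081e+01 -1.16313461e+01 -1.27386954e-02
 -6.45559582e+01 -1.38972191e+02]
31 [0.46759484 0.24837922 0.14514974] [0.48511435 0.27372074 0.16153399]
```

>>> drive_tool:
  targets: [-1,8,-10,0,0,0,-30,0,0,0,-30,0,0,0,-20,0,0,0,0,0]

```text
clock: 2.65
ee_pos: [0.4721, 0.2546, 0.1274]
tool_rot: [[-0.997, 0.071, -0.009], [0.071, 0.997, -0.007], [0.008, -0.007, -1.0]]
force: [-1.3, -0.0, -0.6]
width: 0.365
grasp_force: 0.0
```

>>> drive_tool:
  targets: [0,0,0,0,0,0,0,0,0,0,0,0,0,0,0,0,0,0,0,0]
  grip: 1
  grip_force: 12

```text
clock: 3.07
ee_pos: [0.4766, 0.2628, 0.134]
tool_rot: [[-0.998, 0.068, 0.006], [0.068, 0.998, 0.011], [-0.005, 0.011, -1.0]]
force: [-1.8, 11.9, -6.7]
width: 0.138
grasp_force: 12.0
```

>>> drive_tool:
  targets: [0,0,0,0,0,0,0,0,0,0,0,0]

```text
clock: 3.32
ee_pos: [0.4766, 0.2629, 0.134]
tool_rot: [[-0.998, 0.067, 0.006], [0.068, 0.998, 0.01], [-0.005, 0.011, -1.0]]
force: [-1.3, 11.3, -5.0]
width: 0.136
grasp_force: 12.0
```

>>> drive_tool:
  targets: [0.3,4,0,0,0.3,4,0,0,0.3,4,0,0,0.3,4,0,0,0.3,4,0,0]

```text
clock: 3.73
ee_pos: [0.4771, 0.2748, 0.1339]
tool_rot: [[-0.998, 0.068, -0.0], [0.068, 0.998, -0.006], [-0.0, -0.006, -1.0]]
force: [4.2, -12.9, 3.1]
width: 0.134
grasp_force: 12.0
```

>>> drive_tool:
  targets: [0.2,3,0,0,0,0,0,0]

```text
clock: 3.9
ee_pos: [0.4775, 0.2792, 0.1339]
tool_rot: [[-0.998, 0.068, 0.001], [0.068, 0.998, -0.003], [-0.001, -0.003, -1.0]]
force: [1.7, -5.5, 1.7]
width: 0.137
grasp_force: 12.0
```

>>> drive_tool:
  targets: [0.2,3,0,0,0.2,3,0,0,0,0,0,0]

```text
clock: 4.15
ee_pos: [0.4777, 0.2832, 0.1339]
tool_rot: [[-0.998, 0.068, -0.001], [0.068, 0.998, -0.007], [0.0, -0.007, -1.0]]
force: [2.6, -10.6, 3.0]
width: 0.135
grasp_force: 12.0
```

>>> drive_tool:
  targets: [0.2,3,0,0,0,0,0,0]

```text
clock: 4.32
ee_pos: [0.4775, 0.2836, 0.1339]
tool_rot: [[-0.998, 0.069, -0.003], [0.069, 0.998, -0.012], [0.002, -0.012, -1.0]]
force: [4.5, -17.9, 5.5]
width: 0.139
grasp_force: 12.0
```

>>> drive_tool:
  targets: [-0.4,-6,0,0,-0.4,-6,0,0,-0.4,-6,0,0,-0.4,-5,0,0,-0.3,-4,0,0]

```text
clock: 4.73
ee_pos: [0.4766, 0.2656, 0.1339]
tool_rot: [[-0.998, 0.067, 0.004], [0.067, 0.998, 0.006], [-0.004, 0.006, -1.0]]
force: [0.5, 3.3, -0.3]
width: 0.137
grasp_force: 12.0
```

>>> drive_tool:
  targets: [0,0,0,0,0,0,0,0]

```text
clock: 4.9
ee_pos: [0.4765, 0.2644, 0.1339]
tool_rot: [[-0.998, 0.067, 0.003], [0.067, 0.998, 0.003], [-0.003, 0.003, -1.0]]
force: [0.3, 4.1, 2.5]
width: 0.138
grasp_force: 12.0
```

>>> drive_tool:
  targets: [0.4,6,0,0,0.4,6,0,0,0.4,6,0,0,0.3,5,0,0,0.3,5,0,0]

```text
clock: 5.32
ee_pos: [0.4776, 0.2862, 0.1337]
tool_rot: [[-0.998, 0.068, -0.002], [0.068, 0.998, -0.011], [0.001, -0.011, -1.0]]
force: [6.2, -21.8, 11.1]
width: 0.138
grasp_force: 12.0
```

>>> drive_tool:
  targets: [0.2,3,0,0,0,0,0,0]

```text
clock: 5.48
ee_pos: [0.4774, 0.2862, 0.1336]
tool_rot: [[-0.998, 0.068, -0.004], [0.068, 0.998, -0.016], [0.003, -0.017, -1.0]]
force: [4.9, -19.9, 11.4]
width: 0.137
grasp_force: 12.0
```

>>> drive_tool:
  targets: [-0.4,-6,0,0,-0.4,-6,0,0,-0.4,-6,0,0,-0.4,-5,0,0,-0.2,-3,0,0]

```text
clock: 5.9
ee_pos: [0.4767, 0.2702, 0.1336]
tool_rot: [[-0.998, 0.067, 0.003], [0.067, 0.998, 0.004], [-0.003, 0.004, -1.0]]
force: [0.3, 4.7, 3.7]
width: 0.136
grasp_force: 12.0
```

>>> drive_tool:
  targets: [0,0,0,0,0,0,0,0]

```text
clock: 6.07
ee_pos: [0.4766, 0.2692, 0.1336]
tool_rot: [[-0.998, 0.067, 0.002], [0.067, 0.998, 0.002], [-0.002, 0.002, -1.0]]
force: [0.5, 3.4, 6.1]
width: 0.134
grasp_force: 12.0
```

>>> drive_tool:
  targets: [0.4,6,0,0,0.4,6,0,0,0.4,6,0,0,0.3,5,0,0,0.3,5,0,0]

```text
clock: 6.48
ee_pos: [0.4772, 0.2891, 0.1333]
tool_rot: [[-0.998, 0.068, -0.004], [0.068, 0.998, -0.015], [0.003, -0.016, -1.0]]
force: [7.1, -25.4, 12.4]
width: 0.135
grasp_force: 12.1
```

>>> drive_tool:
  targets: [0,0,0,0,0,0,0,0]

```text
clock: 6.65
ee_pos: [0.4772, 0.2889, 0.1332]
tool_rot: [[-0.998, 0.068, -0.004], [0.068, 0.998, -0.014], [0.003, -0.015, -1.0]]
force: [4.4, -16.9, 11.4]
width: 0.138
grasp_force: 12.0
```

>>> drive_tool:
  targets: [-0.4,-6,0,0,-0.4,-6,0,0,-0.4,-6,0,0,-0.4,-5,0,0,-0.2,-3,0,0]

```text
clock: 7.07
ee_pos: [0.4763, 0.2713, 0.1332]
tool_rot: [[-0.998, 0.067, 0.002], [0.067, 0.998, 0.002], [-0.002, 0.003, -1.0]]
force: [0.9, 4.3, 4.3]
width: 0.136
grasp_force: 12.0
```

>>> drive_tool:
  targets: [0,0,0,0,0,0,0,0]

```text
clock: 7.23
ee_pos: [0.4762, 0.2706, 0.1332]
tool_rot: [[-0.998, 0.068, 0.001], [0.068, 0.998, 0.001], [-0.001, 0.001, -1.0]]
force: [-0.1, 3.1, 4.7]
width: 0.138
grasp_force: 12.0
```

>>> drive_tool:
  targets: [0.4,6,0,0,0.4,6,0,0,0.4,6,0,0,0.3,6,0,0,0.3,5,0,0]

```text
clock: 7.65
ee_pos: [0.4778, 0.2968, 0.1332]
tool_rot: [[-0.998, 0.068, -0.001], [0.068, 0.998, -0.005], [0.0, -0.005, -1.0]]
force: [2.7, -5.3, 8.0]
width: 0.133
grasp_force: 12.0
```

>>> drive_tool:
  targets: [0,0,0,0,0,0,0,0]

```text
clock: 7.82
ee_pos: [0.4779, 0.2977, 0.1332]
tool_rot: [[-0.998, 0.068, -0.0], [0.068, 0.998, -0.003], [-0.0, -0.003, -1.0]]
force: [1.9, -1.7, 6.7]
width: 0.135
grasp_force: 12.0
```

It runs free, so I'll draw it to the stop.

>>> drive_tool:
  targets: [0.3,5,0,0,0.3,5,0,0,0.2,3,0,0,0,2,0,0,0,0,0,0]

```text
clock: 8.23
ee_pos: [0.4784, 0.3082, 0.1331]
tool_rot: [[-0.998, 0.068, -0.003], [0.068, 0.998, -0.012], [0.002, -0.012, -1.0]]
force: [4.2, -12.4, 9.4]
width: 0.141
grasp_force: 12.0
```

>>> drive_tool:
  targets: [0,0,0,0,0,0,0,0]

```text
clock: 8.4
ee_pos: [0.4785, 0.3082, 0.1331]
tool_rot: [[-0.998, 0.069, -0.003], [0.069, 0.998, -0.011], [0.002, -0.011, -1.0]]
force: [3.2, -11.7, 10.3]
width: 0.138
grasp_force: 12.0
```

Bolt at its stop (45 mm travel). Now I'll release, lift, turn 90° and go over the grab bar.

>>> drive_tool:
  targets: [0,-3,0,0,0,-2,0,0,0,0,0,0,0,0,0,0,0,0,10,0]
  grip: 0.3

```text
clock: 8.82
ee_pos: [0.4767, 0.308, 0.1403]
tool_rot: [[-0.998, 0.068, -0.005], [0.068, 0.998, -0.004], [0.004, -0.004, -1.0]]
force: [-0.8, 0.4, 0.3]
width: 0.335
grasp_force: 0.0
```

>>> drive_tool:
  targets: [0,0,20,0,0,0,30,0,0,0,10,7,-6,-20,0,7,-6,-20,0,7]

```text
clock: 9.23
ee_pos: [0.4665, 0.2699, 0.204]
tool_rot: [[-0.954, -0.301, 0.002], [-0.301, 0.954, 0.002], [-0.002, 0.001, -1.0]]
force: [0.4, -0.2, -0.1]
width: 0.35
grasp_force: 0.0
```

>>> drive_tool:
  targets: [-6,-20,0,7,-6,-20,0,7,-6,-20,0,7,-6,-20,0,7,-6,-20,0,7]

```text
clock: 9.65
ee_pos: [0.4359, 0.1684, 0.2032]
tool_rot: [[-0.609, -0.793, 0.0], [-0.793, 0.609, 0.0], [-0.0, -0.0, -1.0]]
force: [-0.1, -0.6, 0.4]
width: 0.348
grasp_force: 0.0
```

>>> drive_tool:
  targets: [-6,-20,0,7,-5,-20,0,7,0,0,0,7,0,0,0,7,0,0,0,6]

```text
clock: 10.07
ee_pos: [0.4253, 0.1289, 0.2034]
tool_rot: [[-0.062, -0.998, 0.001], [-0.998, 0.062, 0.001], [-0.001, -0.001, -1.0]]
force: [0.4, 0.4, -0.1]
width: 0.35
grasp_force: 0.0
```

>>> drive_tool:
  targets: [0,0,0,0,0,0,0,0]

```text
clock: 10.23
ee_pos: [0.4253, 0.1292, 0.203]
tool_rot: [[-0.07, -0.998, 0.0], [-0.998, 0.07, 0.0], [-0.0, -0.0, -1.0]]
force: [-0.1, 0.6, 0.1]
width: 0.352
grasp_force: 0.0
```

Run:
```python
from h import *
o=ctrl.get_obs(); R=np.array(o['tool_rot']); print(o['ee_pos'],np.degrees(np.arctan2(R[1,1],R[0,1])),o['width'],o['clock'],o['q'])
p,d,K,T=grab('top')
W=pts(d,K,T)*1000; Z=W[...,2]
for c,r,lo,hi in(((425.5,126),60,125,148),((478,308),25,145,168)):
    k=(Z>lo)&(Z<hi)&(abs(W[...,0]-c[0])<25)&(abs(W[...,1]-c[1])<r)
    print(k.sum(),W[k].mean(0),W[k].min(0),W[k].max(0)) if k.any() else print(c,'none')
```

```text
[0.42533952 0.12921075 0.20300842] 175.96114641475774 0.3522655935202761 10.2333 [ 3.79650564e+01  5.18367997e+00 -2.52589203e+01 -1.57523041e-03
 -5.95322737e+01 -4.20031088e+01]
51 [423.3672336   96.4680185  137.50247096] [417.44298449  73.01714336 125.81258611] [428.90879839 129.69583605 146.69095651]
10 [484.0072805  307.5558054  156.99270431] [479.6573076  303.77157637 151.87943268] [488.55441861 311.81273756 161.01842145]
```

>>> drive_tool:
  targets: [0,-1,-30,0,0,-1,-30,0,0,-1,-22,0,0,0,0,0,0,0,0,0]

```text
clock: 10.7
ee_pos: [0.4251, 0.1257, 0.1203]
tool_rot: [[-0.069, -0.998, -0.002], [-0.998, 0.069, -0.002], [0.002, 0.002, -1.0]]
force: [-0.4, -0.1, 0.7]
width: 0.35
grasp_force: 0.0
```

>>> drive_tool:
  targets: [0,0,0,0,0,0,0,0,0,0,0,0,0,0,0,0]
  grip: 1
  grip_force: 12

```text
clock: 11.03
ee_pos: [0.4271, 0.1267, 0.122]
tool_rot: [[-0.067, -0.998, 0.005], [-0.998, 0.067, 0.002], [-0.002, -0.005, -1.0]]
force: [12.5, -6.7, -7.6]
width: 0.131
grasp_force: 6.5
```

Run:
```python
import numpy as np
a=np.radians(167.8-np.arange(0,113,4)); 
p=184.2*np.c_[np.cos(a),np.sin(a)]; d=p-p[0]
c,s=np.cos(np.radians(4.2)),-np.sin(np.radians(4.2))
for t,v in zip(range(0,113,4),d): print(t,np.round([v[0]*c,v[0]*s,v[1]],1))
```

```text
0 [ 0. -0.  0.]
4 [ 3.1 -0.2 12.5]
8 [ 7.2 -0.5 24.7]
12 [12.  -0.9 36.6]
16 [17.7 -1.3 48.1]
20 [24.1 -1.8 59.2]
24 [31.3 -2.3 69.9]
28 [39.2 -2.9 80. ]
32 [47.9 -3.5 89.5]
36 [57.1 -4.2 98.4]
40 [ 67.   -4.9 106.6]
44 [ 77.4  -5.7 114.1]
48 [ 88.3  -6.5 120.9]
52 [ 99.6  -7.3 126.9]
56 [111.3  -8.2 132.1]
60 [123.4  -9.1 136.5]
64 [135.7 -10.  140. ]
68 [148.3 -10.9 142.6]
72 [161.  -11.8 144.3]
76 [173.8 -12.8 145.2]
80 [186.6 -13.7 145.1]
84 [199.4 -14.6 144.2]
88 [212.1 -15.6 142.4]
92 [224.6 -16.5 139.6]
96 [236.9 -17.4 136.1]
100 [249.  -18.3 131.6]
104 [260.7 -19.1 126.3]
108 [272.  -20.  120.3]
112 [282.8 -20.8 113.4]
```

>>> drive_tool:
  targets: [3,0,12.5,0,4,0,12.2,0,5,-1,12,0,5.5,0,11.5,0,6.5,-1,11,0]

```text
clock: 11.45
ee_pos: [0.4518, 0.1248, 0.1806]
tool_rot: [[-0.068, -0.998, 0.006], [-0.998, 0.068, 0.003], [-0.003, -0.005, -1.0]]
force: [7.6, 1.7, -9.2]
width: 0.106
grasp_force: 12.0
```

>>> drive_tool:
  targets: [7,0,10.7,0,8,-1,10,0,8.7,0,9.6,0,9.2,-1,9,0,10,-1,8,0]

```text
clock: 11.87
ee_pos: [0.4915, 0.122, 0.2273]
tool_rot: [[-0.069, -0.998, -0.002], [-0.998, 0.069, 0.003], [-0.003, 0.002, -1.0]]
force: [-4.2, 6.9, 1.8]
width: 0.108
grasp_force: 12.0
```

>>> drive_tool:
  targets: [10.4,-1,7.5,0,11,-1,6.8,0,11.3,-1,6,0,11.7,-1,5.2,0,12,-1,4.4,0]

```text
clock: 12.28
ee_pos: [0.5486, 0.1172, 0.2589]
tool_rot: [[-0.067, -0.998, 0.001], [-0.998, 0.067, 0.003], [-0.003, -0.001, -1.0]]
force: [-3.6, 4.8, 2.9]
width: 0.11
grasp_force: 12.0
```

>>> drive_tool:
  targets: [12.3,-1,3.5,0,12.6,-1,2.6,0,12.7,-1,1.7,0,12.8,-1,0.9,0,12.8,-1,0,0]

```text
clock: 12.7
ee_pos: [0.6127, 0.1125, 0.2673]
tool_rot: [[-0.067, -0.998, 0.003], [-0.998, 0.067, 0.003], [-0.003, -0.003, -1.0]]
force: [-0.6, 4.5, 1.3]
width: 0.112
grasp_force: 12.0
```

>>> drive_tool:
  targets: [12.8,-1,-0.9,0,12.7,-1,-1.8,0,12.5,-1,-2.8,0,12.3,-1,-3.5,0,12,-1,-4.5,0]

```text
clock: 13.12
ee_pos: [0.6754, 0.1077, 0.2533]
tool_rot: [[-0.067, -0.998, 0.003], [-0.998, 0.067, 0.003], [-0.004, -0.003, -1.0]]
force: [0.3, 5.1, 1.1]
width: 0.106
grasp_force: 12.0
```

>>> drive_tool:
  targets: [11.7,-1,-5.3,0,11.3,-1,-6,0,6,0,-4,0,0,0,0,0,0,0,0,0]

```text
clock: 13.53
ee_pos: [0.7046, 0.105, 0.2373]
tool_rot: [[-0.068, -0.998, 0.004], [-0.998, 0.068, 0.002], [-0.002, -0.004, -1.0]]
force: [3.1, 5.1, 1.4]
width: 0.107
grasp_force: 12.0
```

>>> drive_tool:
  targets: [0,0,0,0,0,0,0,0,0,0,0,0]
  grip: 0.54

```text
clock: 13.78
ee_pos: [0.7021, 0.103, 0.2366]
tool_rot: [[-0.069, -0.998, -0.002], [-0.998, 0.069, -0.001], [0.002, 0.002, -1.0]]
force: [-1.2, -0.7, 0.3]
width: 0.21
grasp_force: 0.0
```

Run:
```python
from h import *
o=ctrl.get_obs(); print(o['ee_pos'],o['width'],o['force'],o['clock'])
p,d,K,T=grab('side')
cv2.imwrite('pics/s3.png',cv2.cvtColor(cv2.resize(p[80:260,150:390],None,fx=3,fy=3),cv2.COLOR_RGB2BGR))
```

```text
[0.70211866 0.10302159 0.23663887] 0.20962153321456578 [-1.20023063 -0.70145007  0.34792471] 13.7833
```

View pics/s3.png

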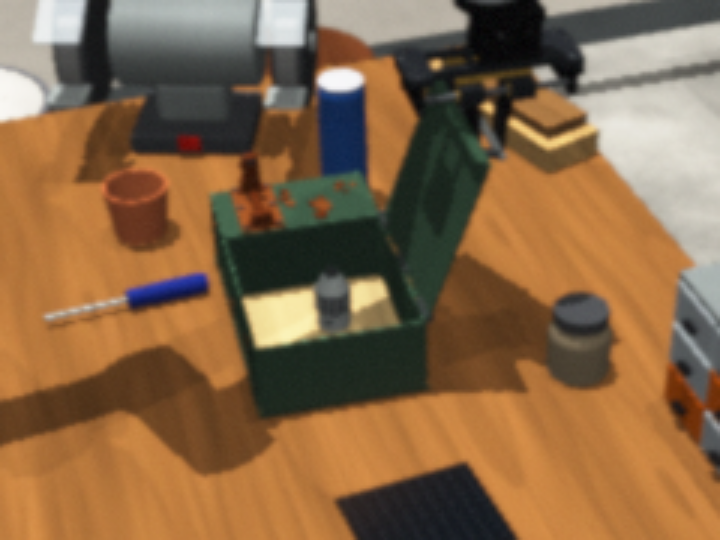

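The lid leans fully open. The chuck shows at about (261,181) in the side view. I'll lift off the bar and keep the front finger clear of the lid edge.

>>> drive_tool:
  targets: [3,0,0,0,0,0,8,0,0,0,12,0,0,0,15,0,0,0,20,0]

```text
clock: 14.25
ee_pos: [0.7055, 0.1035, 0.2915]
tool_rot: [[-0.068, -0.998, -0.003], [-0.998, 0.068, -0.001], [0.001, 0.003, -1.0]]
force: [-0.0, 0.5, 0.3]
width: 0.229
grasp_force: 0.0
```

>>> drive_tool:
  targets: [0,-10,30,0,0,-38,10,0,0,-38,0,0,0,-38,0,0,0,-38,0,0]

```text
clock: 14.67
ee_pos: [0.7058, -0.0596, 0.3331]
tool_rot: [[-0.067, -0.998, 0.001], [-0.998, 0.067, -0.0], [0.0, -0.001, -1.0]]
force: [1.1, -0.2, 0.0]
width: 0.23
grasp_force: 0.0
```

>>> drive_tool:
  targets: [-20,-35,0,0,-20,-35,0,0,0,0,0,0]
  grip: -1

```text
clock: 14.92
ee_pos: [0.6629, -0.1343, 0.3339]
tool_rot: [[-0.075, -0.997, -0.0], [-0.997, 0.075, -0.002], [0.002, 0.0, -1.0]]
force: [0.3, 0.6, 0.7]
width: 0.377
grasp_force: 0.0
```

Run:
```python
from h import *
o=ctrl.get_obs(); print(o['ee_pos'],o['width'],o['clock'])
for n in('top','side'):
    p,d,K,T=grab(n); W=pts(d,K,T)*1000; np.save(n+'W2.npy',W); np.save(n+'P2.npy',p)
    c,s=np.cos(np.radians(4.2)),np.sin(np.radians(4.2))
    dx,dy=W[...,0]-514,W[...,1]-171
    bx=c*dx-s*dy; by=s*dx+c*dy; Z=W[...,2]
    ins=(abs(bx)<85)&(by>-150)&(by<52)
    for lo,hi in((20,32),(32,50),(50,75),(75,95)):
        k=(ins&(Z>lo)&(Z<hi)).astype(np.uint8)
        N,l,st,_=cv2.connectedComponentsWithStats(k)
        for i in range(1,N):
            if st[i,4]>8: m=l==i; print(n,lo,st[i].tolist(),W[m].mean(0).round(),W[m].min(0).round(),W[m].max(0).round())
    if n=='top': cv2.imwrite('pics/t4.png',cv2.cvtColor(cv2.resize(p[180:280,130:360],None,fx=3,fy=3),cv2.COLOR_RGB2BGR))
```

```text
[ 0.66289913 -0.13431456  0.33389735] 0.3773279781455414 14.9167
side 20 [255, 184, 12, 6, 33] [529. 131.  27.] [512. 124.  20.] [550. 147.  32.]
side 32 [255, 179, 12, 7, 43] [529. 131.  41.] [511. 123.  32.] [550. 149.  50.]
side 50 [254, 173, 13, 11, 90] [529. 132.  63.] [510. 114.  50.] [553. 160.  75.]
side 75 [256, 169, 9, 7, 36] [531. 141.  81.] [517. 127.  75.] [544. 155.  91.]
```

View pics/t4.png

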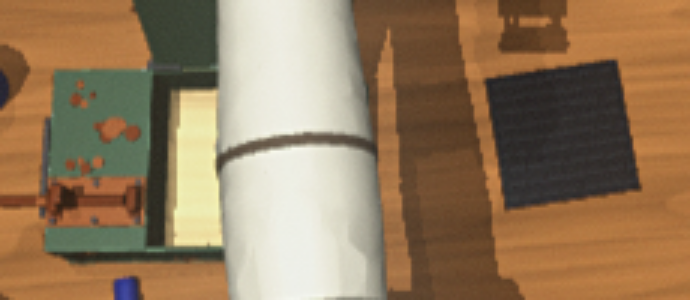

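The arm hides the chuck from the top camera. The mat is clear at (488–640, 60–210) in the crop, and the bolt is drawn. I'll move the arm aside.

>>> drive_tool:
  targets: [-25,-33,0,0,-25,-33,0,0,-25,-33,0,0,-25,-33,0,0,-25,-33,0,0]

```text
clock: 15.43
ee_pos: [0.5406, -0.2932, 0.3322]
tool_rot: [[-0.066, -0.998, 0.0], [-0.998, 0.066, -0.0], [0.0, -0.0, -1.0]]
force: [1.0, -0.9, -0.0]
width: 0.845
grasp_force: 0.0
```

>>> drive_tool:
  targets: [-25,-33,0,0,-25,-33,0,0,0,0,0,0]

```text
clock: 15.68
ee_pos: [0.4879, -0.3627, 0.3327]
tool_rot: [[-0.073, -0.997, -0.001], [-0.997, 0.073, -0.001], [0.001, 0.001, -1.0]]
force: [0.2, 0.2, -0.6]
width: 0.982
grasp_force: 0.0
```

Run:
```python
from h import *
P=np.load('topP2.npy').astype(int)
p,d,K,T=grab('top'); W=pts(d,K,T)*1000; Z=W[...,2]
cv2.imwrite('pics/t5.png',cv2.cvtColor(cv2.resize(p[170:290,130:360],None,fx=3,fy=3),cv2.COLOR_RGB2BGR))
iT=np.linalg.inv(T)
def ray(u,v,z):
    r=iT[:3,:3]@np.array([(u-K[0,2])/K[0,0],-(v-K[1,2])/K[1,1],-1]); o=iT[:3,3]; return ((o+r*(z-o[2])/r[2])*1000)
# mat from the earlier clear view (rays at 4 mm)
g=np.zeros(P.shape[:2],np.uint8); g[190:265,285:350]=(P[190:265,285:350].sum(2)<170)
g=cv2.morphologyEx(g,cv2.MORPH_CLOSE,np.ones((5,5))); N,l,st,_=cv2.connectedComponentsWithStats(g); i=1+st[1:,4].argmax()
v,u=np.nonzero(l==i); q=np.array([ray(a,b,.004)[:2] for a,b in zip(u,v)],np.float32); print('mat',cv2.minAreaRect(q))
k=((abs(W[...,0]-531)<60)&(abs(W[...,1]-141)<60)&(Z>25)&(Z<97)).astype(np.uint8)
for lo,hi in((25,65),(65,82),(82,95)):
    m=(k>0)&(Z>lo)&(Z<hi)
    N,l,st,_=cv2.connectedComponentsWithStats(m.astype(np.uint8))
    for i in range(1,N):
        if st[i,4]>4: a=l==i; print(lo,st[i].tolist(),W[a].mean(0).round(1),W[a].min(0).round(),W[a].max(0).round())
```

```text
mat ((529.9069213867188, -204.3616485595703), (147.821533203125, 149.30335998535156), 4.52177095413208)
25 [202, 223, 15, 14, 57] [520.1 139.8  54.8] [508. 125.  25.] [548. 166.  65.]
25 [202, 225, 2, 5, 5] [536.7 164.2  62.3] [530. 162.  59.] [544. 165.  65.]
65 [202, 223, 12, 12, 88] [528.  144.3  72.2] [511. 129.  65.] [548. 165.  80.]
82 [205, 225, 5, 5, 13] [530.6 145.9  86.9] [523. 139.  82.] [537. 151.  92.]
```

View pics/t5.png

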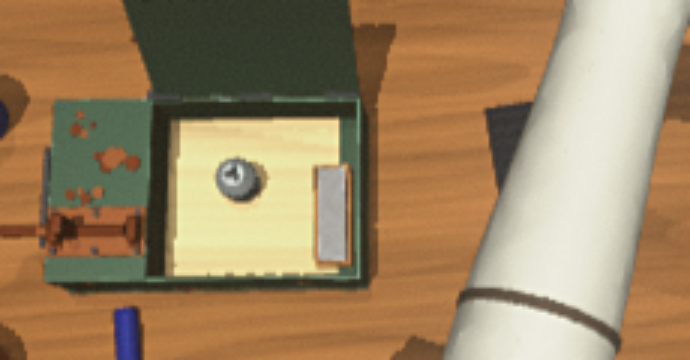

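The chuck stands at about (530.5,146) with room all round, and the stone is clear to the right. I'll close along the box's y so the gripper body clears the lid, and approach from above.

>>> drive_tool:
  targets: [3.3,39,0,7,3.3,39,0,7,3.3,39,0,7,3.3,39,0,7,3.3,39,0,7]
  grip: -0.6

```text
clock: 16.15
ee_pos: [0.5083, -0.1609, 0.332]
tool_rot: [[0.523, -0.852, 0.0], [-0.852, -0.523, 0.0], [0.0, -0.0, -1.0]]
force: [1.2, 1.0, -0.0]
width: 0.809
grasp_force: 0.0
```

>>> drive_tool:
  targets: [3.3,39,0,7,3.3,39,0,7,3.3,39,0,7,3.3,39,0,7,3.3,39,0,7]

```text
clock: 16.57
ee_pos: [0.5241, 0.0347, 0.3323]
tool_rot: [[0.918, -0.397, 0.001], [-0.397, -0.918, 0.0], [0.0, -0.001, -1.0]]
force: [0.2, 0.2, 0.2]
width: 0.795
grasp_force: 0.0
```

>>> drive_tool:
  targets: [3.3,39,0,7,3.3,39,0,7,3.3,39,0,0,0,0,0,0,0,0,0,0]

```text
clock: 16.98
ee_pos: [0.5337, 0.1516, 0.3313]
tool_rot: [[0.986, -0.166, -0.001], [-0.166, -0.986, -0.0], [-0.001, 0.001, -1.0]]
force: [0.5, 0.0, -0.3]
width: 0.797
grasp_force: 0.0
```

>>> drive_tool:
  targets: [-3,-6,-35,0,0,0,-38,0,0,0,-38,0,0,0,-38,0,0,0,-35,0]

```text
clock: 17.4
ee_pos: [0.5304, 0.1415, 0.1465]
tool_rot: [[0.985, -0.172, -0.0], [-0.172, -0.985, 0.0], [-0.0, -0.0, -1.0]]
force: [0.4, 0.4, -0.7]
width: 0.799
grasp_force: 0.0
```

>>> drive_tool:
  targets: [0,0,-25,0,0,0,-25,0,0,0,-25,0,0,0,-20,0,0,0,0,0]

```text
clock: 17.82
ee_pos: [0.5282, 0.1403, 0.049]
tool_rot: [[0.985, -0.173, -0.008], [-0.173, -0.985, -0.004], [-0.007, 0.005, -1.0]]
force: [-0.2, -1.2, -0.2]
width: 0.802
grasp_force: 0.0
```

>>> drive_tool:
  targets: [0,0,-7,0,0,0,-6,0,0,0,0,0]

```text
clock: 18.07
ee_pos: [0.5312, 0.142, 0.04]
tool_rot: [[0.985, -0.172, 0.0], [-0.172, -0.985, 0.0], [0.0, -0.0, -1.0]]
force: [-1.0, -1.1, 0.4]
width: 0.803
grasp_force: 0.0
```

>>> drive_tool:
  targets: [0,3,-1,0,0,0,0,0,0,0,0,0,0,0,0,0,0,0,0,0]
  grip: 1
  grip_force: 30

```text
clock: 18.48
ee_pos: [0.5315, 0.1454, 0.0394]
tool_rot: [[0.985, -0.172, 0.001], [-0.172, -0.985, 0.001], [0.001, -0.001, -1.0]]
force: [-0.5, 3.3, 0.8]
width: 0.505
grasp_force: 1.3
```

>>> drive_tool:
  targets: [0,0,0,0,0,0,0,0,0,0,0,0,0,0,0,0]

```text
clock: 18.82
ee_pos: [0.5317, 0.1455, 0.0394]
tool_rot: [[0.985, -0.172, 0.002], [-0.172, -0.985, 0.001], [0.001, -0.001, -1.0]]
force: [-0.3, 2.6, 2.9]
width: 0.485
grasp_force: 30.0
```

>>> drive_tool:
  targets: [0,0,10,0,0,0,20,0,0,0,30,0,0,0,35,0,0,0,35,0]

```text
clock: 19.23
ee_pos: [0.5285, 0.1434, 0.1682]
tool_rot: [[0.985, -0.173, -0.007], [-0.173, -0.985, -0.003], [-0.006, 0.004, -1.0]]
force: [0.6, 0.7, -6.3]
width: 0.485
grasp_force: 30.0
```

>>> drive_tool:
  targets: [0,0,20,0,0,-15,0,0,0,-30,0,0,0,-35,0,0,0,-35,0,0]

```text
clock: 19.65
ee_pos: [0.528, 0.0279, 0.1864]
tool_rot: [[0.985, -0.172, -0.007], [-0.172, -0.985, -0.001], [-0.007, 0.002, -1.0]]
force: [0.6, 0.2, -6.1]
width: 0.489
grasp_force: 30.0
```

>>> drive_tool:
  targets: [0,-35,0,0,0,-35,0,0,0,-35,0,0,0,-35,0,0,0,-35,0,0]

```text
clock: 20.07
ee_pos: [0.5277, -0.1471, 0.1862]
tool_rot: [[0.985, -0.173, -0.007], [-0.173, -0.985, 0.001], [-0.007, 0.0, -1.0]]
force: [-0.1, 0.9, -4.5]
width: 0.489
grasp_force: 30.0
```

>>> drive_tool:
  targets: [0,-30,0,0,0,-20,0,0,0,-10,0,0,0,0,0,0,0,0,0,0]

```text
clock: 20.48
ee_pos: [0.529, -0.2053, 0.1869]
tool_rot: [[0.985, -0.174, -0.005], [-0.174, -0.985, 0.001], [-0.005, -0.001, -1.0]]
force: [-0.2, 0.1, -5.2]
width: 0.486
grasp_force: 30.0
```

Run:
```python
from h import *
o=ctrl.get_obs(); print(o['ee_pos'],o['width'],o['grasp_force'],o['force'],o['clock'])
p,d,K,T=grab('side')
cv2.imwrite('pics/s6.png',cv2.cvtColor(cv2.resize(p[120:300,170:410],None,fx=3,fy=3),cv2.COLOR_RGB2BGR))
```

```text
[ 0.52904598 -0.20526826  0.18686939] 0.4855327115870958 29.998383480124176 [-0.16531266  0.14470512 -5.16217432] 20.4833
```

View pics/s6.png

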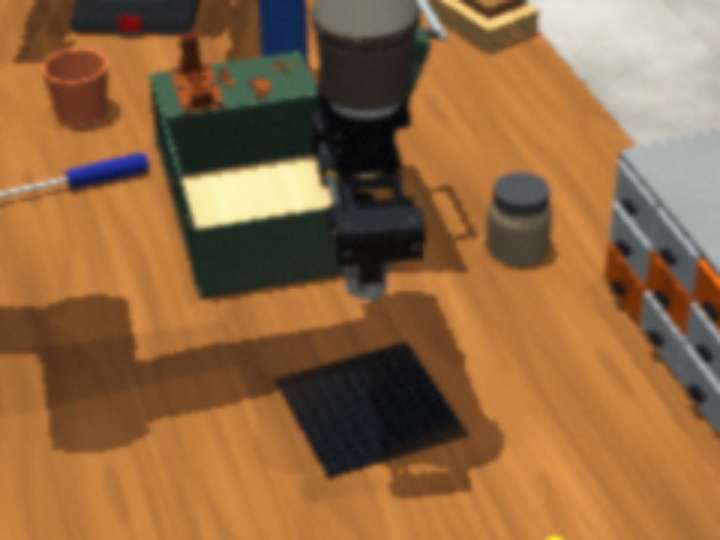

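The chuck hangs upright in the fingers above the mat. The box is empty of it and the lid shadow is still back. Lowering.

>>> drive_tool:
  targets: [0,0,-20,0,0,0,-35,0,0,0,-35,0,0,0,-30,0,0,0,-20,0]

```text
clock: 20.95
ee_pos: [0.5285, -0.2033, 0.0455]
tool_rot: [[0.985, -0.171, -0.006], [-0.171, -0.985, 0.001], [-0.006, -0.0, -1.0]]
force: [-1.0, -0.8, -5.3]
width: 0.489
grasp_force: 30.0
```

>>> drive_tool:
  targets: [0,0,-8,0,0,0,-2,0,0,0,0,0,0,0,0,0]

```text
clock: 21.28
ee_pos: [0.5326, -0.2049, 0.0405]
tool_rot: [[0.985, -0.171, 0.003], [-0.171, -0.985, -0.001], [0.003, 0.0, -1.0]]
force: [0.5, 1.0, -4.8]
width: 0.483
grasp_force: 30.0
```

>>> drive_tool:
  targets: [0,0,-3,0,0,0,-2,0,0,0,-1,0,0,0,0,0,0,0,0,0]

```text
clock: 21.7
ee_pos: [0.531, -0.2051, 0.033]
tool_rot: [[0.985, -0.172, 0.0], [-0.172, -0.985, -0.0], [0.0, 0.0, -1.0]]
force: [0.2, 0.2, -6.1]
width: 0.489
grasp_force: 30.0
```

>>> drive_tool:
  targets: [0,0,-2,0,0,0,0,0,0,0,0,0]

```text
clock: 21.95
ee_pos: [0.5315, -0.2052, 0.0314]
tool_rot: [[0.985, -0.172, 0.001], [-0.172, -0.985, -0.0], [0.001, 0.0, -1.0]]
force: [-0.2, -0.2, -1.3]
width: 0.489
grasp_force: 30.0
```

Contact at the expected height. One more millimetre down, then release.

>>> drive_tool:
  targets: [0,0,-1,0,0,0,0,0,0,0,0,0]

```text
clock: 22.2
ee_pos: [0.5316, -0.2052, 0.0314]
tool_rot: [[0.985, -0.171, 0.001], [-0.171, -0.985, -0.001], [0.001, 0.0, -1.0]]
force: [-2.7, 1.8, 5.2]
width: 0.488
grasp_force: 30.0
```

>>> drive_tool:
  targets: [0,0,0,0,0,0,0,0,0,0,0,0,0,0,0,0,0,0,0,0]
  grip: -0.7

```text
clock: 22.62
ee_pos: [0.5312, -0.2051, 0.0298]
tool_rot: [[0.985, -0.172, 0.0], [-0.172, -0.985, -0.0], [0.0, 0.0, -1.0]]
force: [-0.1, -0.7, -0.1]
width: 0.777
grasp_force: 0.0
```

>>> drive_tool:
  targets: [0,0,10,0,0,0,25,0,0,0,35,0,0,0,35,0,0,0,35,0]

```text
clock: 23.03
ee_pos: [0.5308, -0.2051, 0.1721]
tool_rot: [[0.985, -0.172, 0.0], [-0.172, -0.985, -0.0], [0.0, 0.0, -1.0]]
force: [-0.1, 0.7, 0.3]
width: 0.849
grasp_force: 0.0
```

>>> drive_tool:
  targets: [-10,-30,10,0,-10,-35,0,0,-10,-35,0,0,-10,-35,0,0,-10,-35,0,0]

```text
clock: 23.45
ee_pos: [0.4805, -0.3765, 0.181]
tool_rot: [[0.985, -0.171, 0.001], [-0.171, -0.985, -0.001], [0.001, 0.0, -1.0]]
force: [0.5, 0.2, 0.4]
width: 0.855
grasp_force: 0.0
```

>>> drive_tool:
  targets: [-10,-30,0,0,0,0,0,0,0,0,0,0]

```text
clock: 23.7
ee_pos: [0.4701, -0.4065, 0.18]
tool_rot: [[0.985, -0.175, -0.0], [-0.175, -0.985, 0.0], [-0.0, -0.0, -1.0]]
force: [-0.2, 0.2, 0.7]
width: 0.852
grasp_force: 0.0
```

Run:
```python
from h import *
o=ctrl.get_obs(); print(o['ee_pos'],o['force'],o['clock'])
p,d,K,T=grab('side'); W=pts(d,K,T)*1000
k=(abs(W[...,0]-531)<50)&(abs(W[...,1]+204)<50)&(W[...,2]>60)&(W[...,2]<100); print(k.sum(),W[k].mean(0),W[k].max(0))
cv2.imwrite('pics/s7.png',cv2.cvtColor(cv2.resize(p[100:300,150:410],None,fx=3,fy=3)[:600,:780],cv2.COLOR_RGB2BGR))
```

```text
[ 0.47007662 -0.40652194  0.18002482] [-0.17057022  0.22391484  0.69260067] 23.7
9 [ 543.56159073 -215.01471047   62.20505501] [ 547.52923585 -202.67762696   65.56849584]
```

View pics/s7.png

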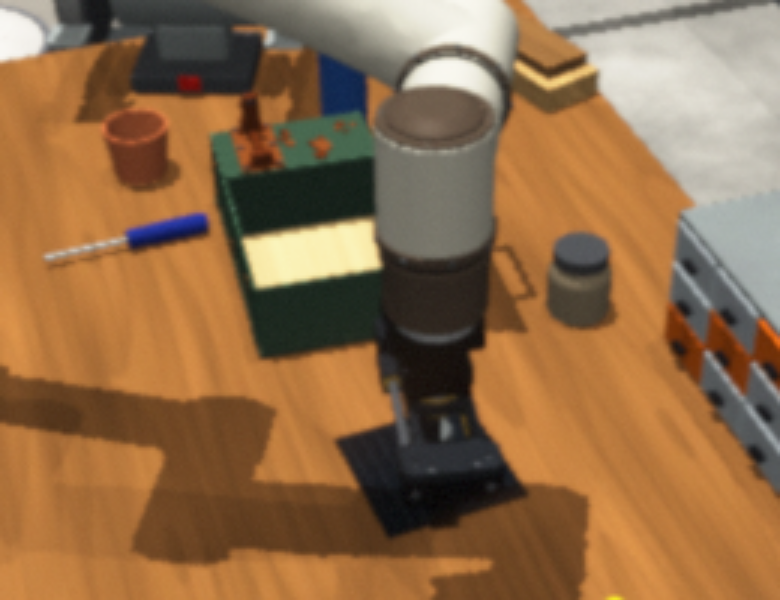

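The gripper hides the chuck in this view. I'll move it towards the robot to get it out of the line of sight and check.

>>> drive_tool:
  targets: [-38,-10,10,0,-38,-10,10,0,-38,-10,0,0,-38,-10,0,0,-30,-10,0,0]

```text
clock: 24.17
ee_pos: [0.2875, -0.4538, 0.2007]
tool_rot: [[0.985, -0.17, 0.001], [-0.17, -0.985, -0.0], [0.001, 0.0, -1.0]]
force: [0.5, -0.0, 0.3]
width: 0.849
grasp_force: 0.0
```

>>> drive_tool:
  targets: [-30,-20,0,0,0,0,0,0,0,0,0,0]

```text
clock: 24.42
ee_pos: [0.2584, -0.4749, 0.2005]
tool_rot: [[0.985, -0.173, 0.001], [-0.173, -0.985, -0.001], [0.001, 0.0, -1.0]]
force: [-0.3, 0.2, -0.3]
width: 0.853
grasp_force: 0.0
```

Run:
```python
from h import *
for n in('side','top'):
    p,d,K,T=grab(n); W=pts(d,K,T)*1000
    for lo,hi in((25,50),(70,95)):
        k=(abs(W[...,0]-531)<60)&(abs(W[...,1]+204)<60)&(W[...,2]>lo)&(W[...,2]<hi)
        if k.any(): print(n,lo,k.sum(),W[k].mean(0).round(),W[k].max(0).round())
    if n=='side': cv2.imwrite('pics/s8.png',cv2.cvtColor(cv2.resize(p[100:300,150:410],None,fx=3,fy=3)[:600,:780],cv2.COLOR_RGB2BGR))
```

```text
side 25 77 [ 526. -222.   38.] [ 548. -203.   50.]
side 70 34 [ 531. -210.   75.] [ 541. -198.   83.]
top 25 25 [ 519. -201.   42.] [ 550. -183.   50.]
top 70 26 [ 528. -205.   75.] [ 539. -194.   83.]
```

View pics/s8.png

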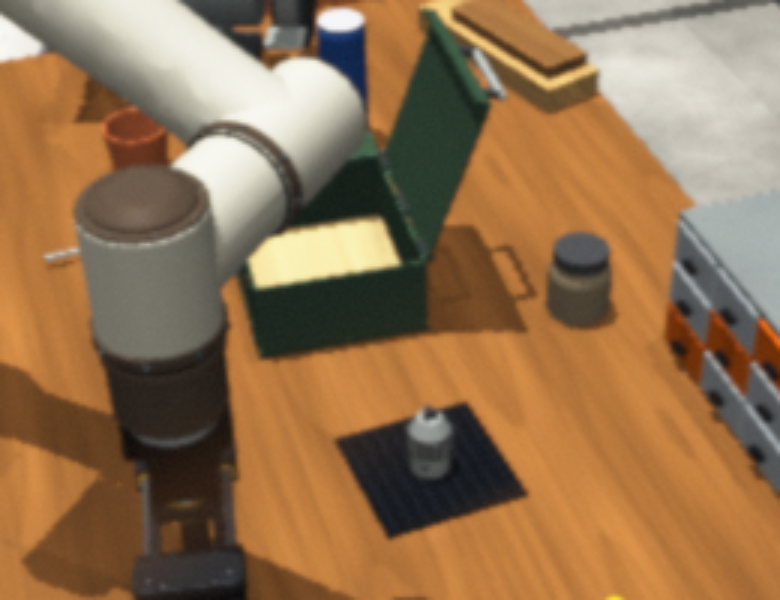

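The chuck stands upright at the mat's centre, the lid is open and the arm is clear, so I'll hand the job in.

```bash
python3 -c "
from station import ctrl
print(ctrl.close_job())"
```

```text
the job is handed in; nothing more can be done
None
```

The job is handed in, with no verdict returned: by my last look the bolt is fully drawn, the lid rests open by itself, and the chuck stands upright at the centre of the mat, with no bystander seen out of place.

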